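Press the label holder home in front of the vial rack

ROBOT

A 6-joint arm with a two-finger parallel gripper is mounted at the origin on the work surface. World frame = base frame: x ahead of the robot, y to its left, z up, the work surface at z = 0. Lengths are in m, angles in rad, forces in N, time in s.
With the tool pointing down it reaches from about 0.15 to 0.775 m from the base axis. Payload 6.1 kg.
Tool frame: the origin (TCP) lies at the very end of the fingers, on their centre line; the grasp point (between the pads) lies 19 mm behind it; z points along the fingers, y is the line along which they close (so a half turn about z gives the same grasp; the last joint's range is limited). The gripper opens to 85 mm and grips with 20 to 120 N. Pads are 22 mm wide; open, the fingers measure 114 mm over their backs; the gripper's body (76 mm by 85 mm) begins 54 mm behind the grasp point. The pads swing forward as they close: fully open they stand 13 mm farther back than shut.
Start: joints at [1.13, 0.126, -0.04, 1.405, 0, 1.571], TCP at [0.224, 0.475, 0.231] pointing down, gripper open.
Joint ranges: [-2.72, 2.72], [-0.95, 1.95], [-1.27, 1.35], [-1.78, 2.02], [-1.46, 1.47], [-3.14, 3.14]. Speed limits (rad/s): [2.39, 2.39, 3.01, 3.14, 3.14, 3.14].

INTERFACE

Orientations are given as [roll, pitch, yaw] about the fixed x, y, z axes, in that order (R = Rz(yaw) Ry(pitch) Rx(roll)).
In Python, from plant import manip gives the robot as it stands.
- The arm moves only by the tool servo_tool, never from a script. Its argument "deltas" is a list of rows, each an object with "fingers": the closure, from 0 (fully open) to 1 (shut); "slide": the shift along the tool's x, y, z in units of 40 mm (1.0 is 40 mm), a list of three; "turn": the turn about the tool's z in units of 6 degrees (1.0 is 6 degrees). A call has 1 to 20 rows; each row shifts and turns the commanded pose from where the row before left it, along the tool's axes as they then stand; what a row does not reach is not made up. A row lasts 1/10 s, in which the tool goes at most 50 mm and 8.59 degrees, less where a joint would pass 70% of its speed; a pose out of reach is approached as far as the arm can. A call is refused whole if a number of a shift passes 1 or a number of a turn 1, either way. A call with a gripper value outside its range is refused whole. The fingers move at their own pace and stop on an object; "grip_force" is the grip in N (left out, the last holds). Time passes only in rows, so rows that do not move let the fingers close. It gives the time, the measured TCP pose, the force, the opening and the grip force at its end, in the units of the state.
- manip.observe(): the state, without advancing time (a new reading comes with each control period).
- manip.capture(name): name is "side" or "top" or "wrist"; returns a dict with "pixels" (400x640x3 uint8, blue, green, red), "fx", "fy", "cx", "cy" (pixels), "R" (3x3) and "t" (3): a world point X has camera coordinates R X + t; the wrist camera has in their place "T_tool_cam" (4x4, takes a point from camera to tool coordinates, whose origin is the TCP and whose axes are the flange's). Camera axes: x right, y down, z forward; pixel columns grow to the right and rows downward; lengths in m; the calibration is good to about 2 mm. The wrist camera is an equidistant fisheye: a pixel r from the principal point sees the ray r / f radians off the axis. A picture is of the moment at which its call begins: read the wrist's pose just before it. There is no depth.
- manip.job_done(): hands the job in; it is judged then, once.
The state is a dict: "time": time; "qpos": joint angles; "joint_vel": joint speeds; "joint_torque": joint torques, N m; "ee_pos": TCP position; "eef_rot": TCP orientation; "force": force on the tool from outside, world axes, zero at the start; "wrist_torque": the same for the moment, N m; "opening": finger opening in m; "grasp_force": force on a finger pad.
Only numpy, scipy, OpenCV 4.12 (cv2) and the standard library are available. Lean on these libraries where they do the work, as an engineer would, in place of code of your own. Each camera call takes 0.05 s, during which the arm holds its last target. There are 200 camera calls.

TASK

Take the label holder out of its parking block and slide it down behind the front lip of the sample shelf, in the channel in front of the rack of vials (not the tip box or the open tray). Push it gently down against the spring until it is fully home, its shoulders flush with the top of the lip, and finish while still holding it pressed there: do not let go. Leave the other channels and everything else standing around as they are.

Things in the scene. Friction and masses are not known exactly. Their poses are not given: they have to be found in the camera images.
- holder_center (a point): white label holder, 93 mm tall, 60 g, upright in the block at first. Tongue: 5 (x) x 70 (y) x 53 mm tall; on it, centred, a head 12 (x) x 50 (y) x 40 mm tall with a paper label, to grip across its 12 mm. Shoulders: the tongue's top edges. Point: its centre, 46.5 mm above the foot, 6.5 below the shoulders, 26.5 below the head's middle; z up. May go in either way round; home, it is 6.5 mm below the mouth point
- block: parking block, aluminium, fixed, 60 (x) x 110 (y) x 35 mm tall; a slot 7 x 72 mm, 25 mm deep, along its y in the centre of its top: the holder's foot stands 10 mm above the bench in it. Origin: centre of the underside
- shelf: fixed shelf, deck 60 mm high, 200 (x) x 400 (y) mm; origin: centre of its footprint; front (-x side) faces the robot. Along the front, 90 mm before the origin, an aluminium lip and a rail behind it, both 93 mm high, with three slots (channels) 8 x 78 mm (x, y) between them, 125 mm apart, flared to 22 mm over the top 8 mm. The holder's y lies along the shelf's y. Three bays lie straight behind the channels
- mouth_left (a point): centre of the mouth of the left label channel (as the robot sees it), level with the top of the lip. Below the flare the slot's two faces lie 4 mm either side of this point along the shelf's x; its ends 39 mm either side along y
- mouth_middle (a point): centre of the mouth of the middle label channel (as the robot sees it), level with the top of the lip. Below the flare the slot's two faces lie 4 mm either side of this point along the shelf's x; its ends 39 mm either side along y
- mouth_right (a point): centre of the mouth of the right label channel (as the robot sees it), level with the top of the lip. Below the flare the slot's two faces lie 4 mm either side of this point along the shelf's x; its ends 39 mm either side along y
- seat_left (a joint): spring seat at the bottom of the left channel, under its mouth point: 0 when up (seat top 43 mm below the mouth point), 0.010 m when pushed down to its stop (53 mm below). It resists with 3 N at first and 8 N at the stop, and springs back up when let go
- seat_middle (a joint): spring seat at the bottom of the middle channel, under its mouth point: 0 when up (seat top 43 mm below the mouth point), 0.010 m when pushed down to its stop (53 mm below). It resists with 3 N at first and 8 N at the stop, and springs back up when let go
- seat_right (a joint): spring seat at the bottom of the right channel, under its mouth point: 0 when up (seat top 43 mm below the mouth point), 0.010 m when pushed down to its stop (53 mm below). It resists with 3 N at first and 8 N at the stop, and springs back up when let go
- vial_rack_center (a point): white rack 85 x 100 mm with 12 capped glass vials, 55 mm tall overall, loose on the deck in one of the three bays, within 10 mm of its bay's middle in y; centre, half-way up
- tip_box_center (a point): closed pipette-tip box 88 x 103 x 52 mm, grey with white lid, loose on the deck in another bay; centre
- open_tray_center (a point): open white tray 90 x 100 x 35 mm with two small amber jars fixed in it, loose on the deck in another bay; centre
- amber_bottle_mid (a point): bystander: amber bottle, 56 mm across, 100 mm tall, loose on the bench; centre
- beaker_mid (a point): bystander: glass beaker, 70 mm across, 90 mm tall, loose on the bench; centre
- jar_mid (a point): bystander: white jar, 50 mm across, 55 mm tall, loose on the bench; centre
- dish_mid (a point): bystander: shallow white dish, 80 mm across, 18 mm high, loose on the bench; centre
Not all that is in view belongs to the job. Leave any pink or yellow look-alike of the part that bears vial_rack_center alone.

How it is judged:
By the outcome, as a careful person would: the job done as asked, in the order asked, and still so for the second after the job is handed in, while the arm keeps its last pose, push and grip.
It also fails if it takes over 48 s, if anything falls off the work surface, if the arm or the gripper's body presses on something with over 40 N, if the wrist force passes 120 N, or if a joint passes its speed limit or range.

## Working session

There is one attempt and no reset: what is moved stays moved. The work goes in short steps, Python scripts to look and compute and a tool call to move; the robot and the scene stay as the last step left them, time stands still between calls to the robot, and variables do not carry over. Pictures are saved under pics/ and viewed, at most 10 in all, crops included, and the job is handed in when it is done.

Besides the shell and the picture viewer there is one more tool, called after "Call:" by a JSON object that holds its "method" and its "body". servo_tool: Moves the arm, as the interface text tells. Its arguments: {"type":"object","properties":{"deltas":{"type":"array","items":{"type":"object","properties":{"fingers":{"type":"number"},"slide":{"type":"array","items":{"type":"number"}},"turn":{"type":"number"}}}},"grip_force":{"type":"number"}},"required":["deltas"]}

```bash
mkdir -p pics; python3 - <<'E'
from plant import manip
import cv2,pickle
o=manip.observe();print(o)
d={}
for n in("side","top","wrist"):
    c=manip.capture(n);d[n]=c;cv2.imwrite(f"pics/{n}0.png",c["pixels"])
    print(n,{k:v for k,v in c.items() if k!="pixels"})
pickle.dump((o,d),open("s0.pkl","wb"))
E
```

```text
{'time': 0.0, 'qpos': array([ 1.12997069e+00,  1.26403725e-01, -4.05954843e-02,  1.40541849e+00,
        4.03834027e-06,  1.57079832e+00]), 'joint_vel': array([ 4.98639706e-04, -2.46444749e-04, -3.14254045e-05, -7.60763305e-06,
        5.46433125e-04,  1.06791973e-03]), 'joint_torque': array([-6.22836033e-04, -4.35919225e+01,  3.52921450e+01,  1.71591947e-02,
       -1.08394993e-04,  2.97189409e-06]), 'ee_pos': array([0.22383481, 0.47444063, 0.23052177]), 'eef_rot': array([-3.13997128e+00, -4.03510641e-06,  2.70076502e+00]), 'force': array([-0.25409076, -0.14962553,  0.24561137]), 'wrist_torque': array([ 0.05234254, -0.00697082,  0.01135657]), 'grasp_force': 0.0, 'opening': 0.08545184969536976}
side {'fx': 414.0456805500773, 'fy': 414.0456805500773, 'cx': 314.17957441384505, 'cy': 190.87225470524172, 'R': array([[ 0.74406116, -0.66810245,  0.00347861],
       [-0.48113759, -0.53943762, -0.69102364],
       [ 0.46355108,  0.51249016, -0.72282379]]), 't': array([-0.38490349,  0.32683443,  1.18632264])}
top {'fx': 361.6090123123303, 'fy': 361.6090123123303, 'cx': 321.69698271654573, 'cy': 197.69839831586418, 'R': array([[ 0.00452567, -0.99985828, -0.01621514],
       [-0.98195181, -0.00137748, -0.18912626],
       [ 0.18907712,  0.01677841, -0.98181889]]), 't': array([0.0076937 , 0.56496993, 0.96073552])}
wrist {'fx': 309.70691628693146, 'fy': 309.70691628693146, 'cx': 318.3062948058609, 'cy': 202.46784370404922, 'T_tool_cam': array([[-6.13380052e-04, -9.58736755e-01, -2.84294670e-01,
         7.24710163e-02],
       [ 9.99999743e-01, -6.93702091e-04,  1.81845817e-04,
        -3.79618946e-04],
       [-3.71558075e-04, -2.84294485e-01,  9.58736933e-01,
        -1.42758622e-01],
       [ 0.00000000e+00,  0.00000000e+00,  0.00000000e+00,
         1.00000000e+00]])}
```

View pics/top0.png

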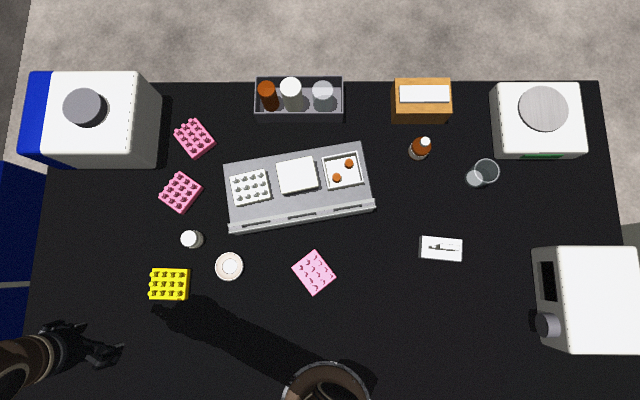

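View pics/side0.png

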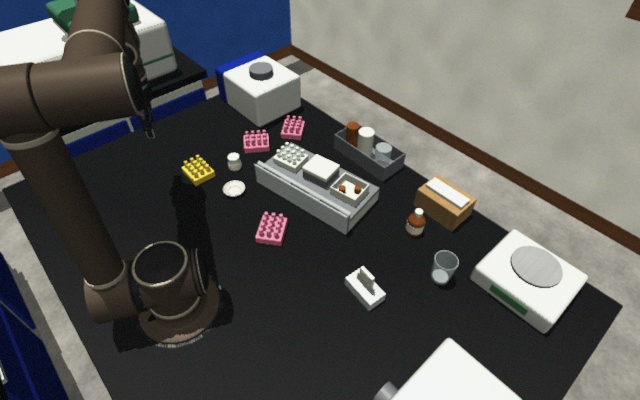

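The top view shows the vial rack in the left bay (≈250,187), tip box in the middle and tray on the right. The block with holder is at ≈(441,248), and the shelf's front lip runs (229,232)–(375,210). The side view shows the same layout, with the holder at ≈(366,280).

```bash
cat > h.py <<'E'
import numpy as np,cv2,pickle
def ray(c,u,v):
    d=c["R"].T@np.array([(u-c["cx"])/c["fx"],(v-c["cy"])/c["fy"],1]);return -c["R"].T@c["t"],d
def plane(c,u,v,z):
    o,d=ray(c,u,v);return o+d*(z-o[2])/d[2]
def proj(c,X):
    p=c["R"]@np.array(X)+c["t"];return p[0]/p[2]*c["fx"]+c["cx"],p[1]/p[2]*c["fy"]+c["cy"]
E
python3 - <<'E'
from h import *
o,d=pickle.load(open("s0.pkl","rb"))
t=d["top"];s=d["side"]
up=lambda im,x,y,w,h,k:cv2.resize(im[y:y+h,x:x+w],None,fx=k,fy=k,interpolation=cv2.INTER_CUBIC)
a=up(t["pixels"],215,135,170,105,4.7)   # 799x493
cv2.imwrite("pics/c1.png",a)
b=np.hstack([up(t["pixels"],410,225,60,50,6.6),up(s["pixels"],335,260,60,50,6.6)])
c=up(s["pixels"],250,140,135,45*2,5.8)[:270*2]
cv2.imwrite("pics/c2.png",np.vstack([b,np.zeros((4,b.shape[1],3),np.uint8)]))
for (n,x0,y0,x1,y1) in(("top",410,225,475,275),("side",335,255,395,315)):
    im=d[n]["pixels"];m=np.zeros(im.shape[:2],np.uint8);m[y0:y1,x0:x1]=(cv2.cvtColor(im,cv2.COLOR_BGR2GRAY)[y0:y1,x0:x1]>90)*255
    cs,_=cv2.findContours(m,0,1);k=max(cs,key=cv2.contourArea);print(n,cv2.minAreaRect(k),cv2.approxPolyDP(k,2,True)[:,0].tolist())
    if n=="top":
        for z in(.035,):print([plane(t,*p,z).round(3).tolist() for p in cv2.boxPoints(cv2.minAreaRect(k))])
print([plane(t,*p,.093).round(3).tolist() for p in((229,232),(375,210))])
E
```

```text
top ((441.3658447265625, 248.2964630126953), (41.60555648803711, 22.67211151123047), 5.906141757965088) [[422, 235], [421, 257], [461, 260], [461, 239]]
[[0.401, -0.261, 0.035], [0.463, -0.27, 0.035], [0.452, -0.384, 0.035], [0.39, -0.374, 0.035]]
side ((365.1800231933594, 287.24005126953125), (41.0, 26.400001525878906), 53.13010025024414) [[363, 265], [345, 279], [347, 285], [351, 285], [370, 309], [383, 299], [385, 292]]
[[0.464, 0.255, 0.093], [0.524, -0.134, 0.093]]
```

View pics/c1.png

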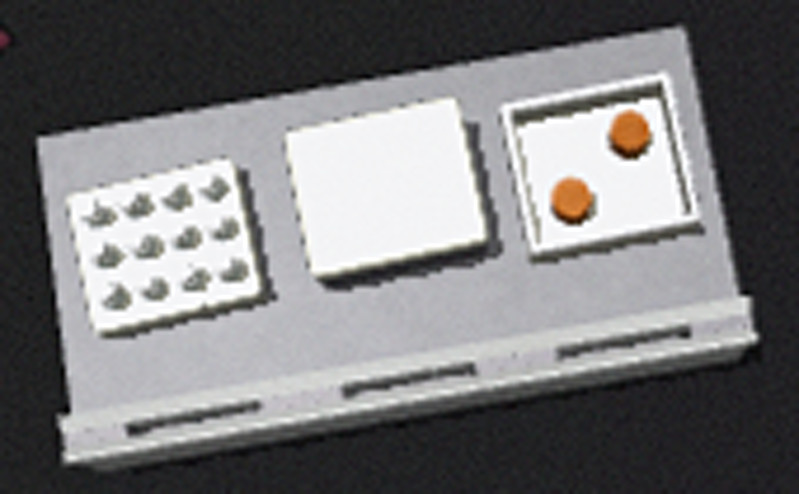

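View pics/c2.png

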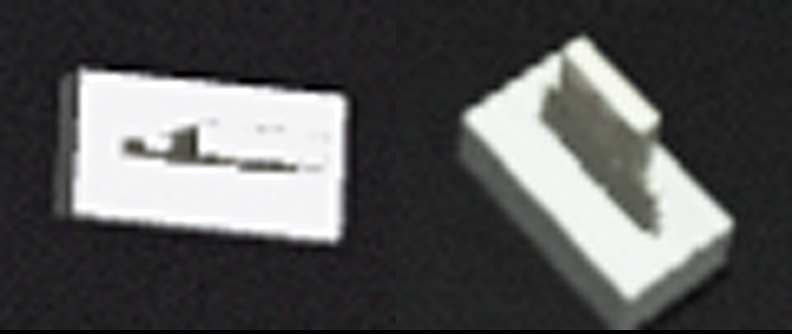

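The crops show slot interiors in the top view at crop px (127,430)–(260,404), (345,391)–(475,366) and (558,354)–(690,331). The rack is behind the left slot. The holder stands upright in the block.

I turn the tool by 70° towards the block's yaw, then travel above it.

Call:
{"method": "servo_tool", "body": {"deltas": [{"turn": 0.975},{"turn": 0.975},{"turn": 0.975},{"turn": 0.975},{"turn": 0.975},{"turn": 0.975},{"turn": 0.975},{"turn": 0.975},{"turn": 0.975},{"turn": 0.975},{"turn": 0.975},{"turn": 0.975}]}}

```text
$.deltas[0]: bad value
```

Call:
{"method": "servo_tool", "body": {"deltas": [{"slide": [-0.5,0.18,0]},{"slide": [-0.97,0.345,0]},{"slide": [-0.97,0.345,0]},{"slide": [-0.97,0.345,0]},{"slide": [-0.97,0.345,0]},{"slide": [-0.97,0.345,0]},{"slide": [-0.97,0.345,0]},{"slide": [-0.97,0.345,0]},{"slide": [-0.97,0.345,0]},{"slide": [-0.97,0.345,0]},{"slide": [-0.97,0.345,0]},{"slide": [-0.97,0.345,0]},{"slide": [-0.97,0.345,0]},{"slide": [-0.97,0.345,0]},{"slide": [-0.97,0.345,0]},{"slide": [-0.97,0.345,0]},{"slide": [-0.97,0.345,0]},{"slide": [-0.97,0.345,0]},{"slide": [-0.97,0.345,0]},{"slide": [-0.9,0.4,0]}]}}

```text
$.deltas[0]: bad value
```

Call:
{"method": "servo_tool", "body": {"deltas": [{},{},{}]}}

```text
$.deltas[0]: bad value
```

```bash
python3 - <<'E'
from h import *
from plant import manip
o,d=pickle.load(open("s0.pkl","rb"));t=d["top"]
for a in((127,430),(260,404),(345,391),(475,366),(558,354),(690,331)):
    p=plane(t,215+a[0]/4.7,135+a[1]/4.7,.085);print(p.round(4))
o=manip.observe();w=manip.capture("wrist");pickle.dump((o,w),open("w1.pkl","wb"));cv2.imwrite("pics/w1.png",w["pixels"]);print(o)
E
```

```text
[0.4799 0.2226 0.085 ]
[0.495  0.1469 0.085 ]
[0.5026 0.0983 0.085 ]
[0.5173 0.0239 0.085 ]
[ 0.5243 -0.0238  0.085 ]
[ 0.5379 -0.0997  0.085 ]
{'time': 0.15, 'qpos': array([ 1.13000210e+00,  1.26275148e-01, -4.03879271e-02,  1.40538634e+00,
        9.35743379e-06,  1.57078727e+00]), 'joint_vel': array([ 0.00088608, -0.00195176,  0.00295685, -0.00119359,  0.00049061,
       -0.00015872]), 'joint_torque': array([-7.00421351e-04, -4.36275136e+01,  3.53148651e+01,  1.35423642e-02,
        2.49241413e-05,  4.64232130e-06]), 'ee_pos': array([0.22385873, 0.47453363, 0.23068421]), 'eef_rot': array([-3.14033957e+00, -9.36877717e-06,  2.70080747e+00]), 'force': array([-0.40478089,  0.08099904,  1.18123024]), 'wrist_torque': array([-0.01569766,  0.03329051, -0.06228186]), 'grasp_force': 0.0, 'opening': 0.08552779680514819}
```

View pics/w1.png

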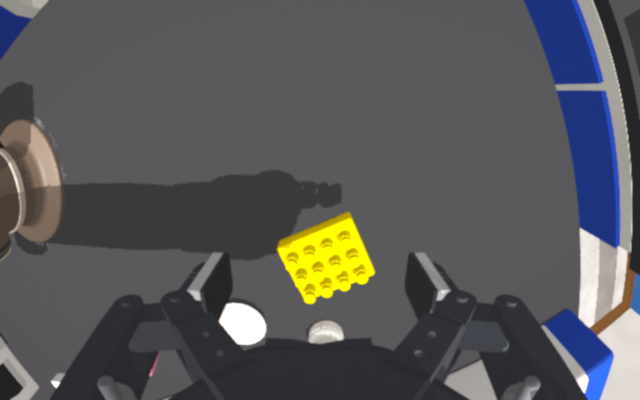

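The moves were refused because every field is needed in each row, so the picture is from the start pose: yellow rack at (325,258), dish at (240,323), nothing useful. The slots measure 77 mm long and 125.5 mm apart, which matches, and the shelf yaw is ≈ +10°. I resend the moves.

Call:
{"method": "servo_tool", "body": {"deltas": [{"fingers": 0,"slide": [0,0,0],"turn": 0.975},{"fingers": 0,"slide": [0,0,0],"turn": 0.975},{"fingers": 0,"slide": [0,0,0],"turn": 0.975},{"fingers": 0,"slide": [0,0,0],"turn": 0.975},{"fingers": 0,"slide": [0,0,0],"turn": 0.975},{"fingers": 0,"slide": [0,0,0],"turn": 0.975},{"fingers": 0,"slide": [0,0,0],"turn": 0.975},{"fingers": 0,"slide": [0,0,0],"turn": 0.975},{"fingers": 0,"slide": [0,0,0],"turn": 0.975},{"fingers": 0,"slide": [0,0,0],"turn": 0.975},{"fingers": 0,"slide": [0,0,0],"turn": 0.975},{"fingers": 0,"slide": [0,0,0],"turn": 0.975}]}}

```text
time: 1.4
ee_pos: [0.2239, 0.4747, 0.2311]
eef_rot: [-3.141, 0.0, 1.471]
force: [0.7, 0.6, 0.5]
opening: 0.0857
grasp_force: 0.0
```

Call:
{"method": "servo_tool", "body": {"deltas": [{"fingers": 0,"slide": [-0.5,0.18,0],"turn": 0},{"fingers": 0,"slide": [-0.97,0.345,0],"turn": 0},{"fingers": 0,"slide": [-0.97,0.345,0],"turn": 0},{"fingers": 0,"slide": [-0.97,0.345,0],"turn": 0},{"fingers": 0,"slide": [-0.97,0.345,0],"turn": 0},{"fingers": 0,"slide": [-0.97,0.345,0],"turn": 0},{"fingers": 0,"slide": [-0.97,0.345,0],"turn": 0},{"fingers": 0,"slide": [-0.97,0.345,0],"turn": 0},{"fingers": 0,"slide": [-0.97,0.345,0],"turn": 0},{"fingers": 0,"slide": [-0.97,0.345,0],"turn": 0},{"fingers": 0,"slide": [-0.97,0.345,0],"turn": 0},{"fingers": 0,"slide": [-0.97,0.345,0],"turn": 0},{"fingers": 0,"slide": [-0.97,0.345,0],"turn": 0},{"fingers": 0,"slide": [-0.97,0.345,0],"turn": 0},{"fingers": 0,"slide": [-0.97,0.345,0],"turn": 0},{"fingers": 0,"slide": [-0.97,0.345,0],"turn": 0},{"fingers": 0,"slide": [-0.97,0.345,0],"turn": 0},{"fingers": 0,"slide": [-0.97,0.345,0],"turn": 0},{"fingers": 0,"slide": [-0.97,0.345,0],"turn": 0},{"fingers": 0,"slide": [-0.5,0.4,0],"turn": 0}]}}

```text
time: 3.4
ee_pos: [0.4239, -0.2889, 0.2308]
eef_rot: [-3.141, 0.0, 1.473]
force: [-0.9, -0.1, -0.7]
opening: 0.0854
grasp_force: 0.0
```

Call:
{"method": "servo_tool", "body": {"deltas": [{"fingers": 0,"slide": [0,0,0],"turn": 0},{"fingers": 0,"slide": [0,0,0],"turn": 0}]}}

```text
time: 3.6
ee_pos: [0.4239, -0.2861, 0.2307]
eef_rot: [-3.14, -0.001, 1.475]
force: [0.1, 0.1, 0.0]
opening: 0.0854
grasp_force: 0.0
```

```bash
cat >> h.py <<'E'
from scipy.spatial.transform import Rotation as Ro
def wrist_T(o,w):
    T=np.eye(4);T[:3,:3]=Ro.from_euler("xyz",o["eef_rot"]).as_matrix();T[:3,3]=o["ee_pos"];return T@w["T_tool_cam"]
def wplane(o,w,u,v,z):
    T=wrist_T(o,w);a=np.array([(u-w["cx"])/w["fx"],(v-w["cy"])/w["fy"]]);th=np.linalg.norm(a)
    d=T[:3,:3]@np.r_[a/th*np.sin(th),np.cos(th)];return T[:3,3]+d*(z-T[2,3])/d[2]
def wproj(o,w,X):
    p=np.linalg.inv(wrist_T(o,w))@np.r_[X,1];r=np.hypot(p[0],p[1]);th=np.arctan2(r,p[2])
    return p[0]/r*th*w["fx"]+w["cx"],p[1]/r*th*w["fy"]+w["cy"]
def grab(name):
    from plant import manip
    o=manip.observe();w=manip.capture("wrist");pickle.dump((o,w),open(name+".pkl","wb"));cv2.imwrite(f"pics/{name}.png",w["pixels"]);print(o["time"],o["ee_pos"],o["eef_rot"],o["force"],o["opening"]);return o,w
E
python3 - <<'E'
from h import *
o,w=grab("w2")
print(wproj(o,w,[.4265,-.322,.103]))
E
```

```text
3.6 [ 0.42387221 -0.28613614  0.23066187] [-3.14021588e+00 -9.38431285e-04  1.47481087e+00] [0.14337611 0.13846398 0.00840723] 0.08541123363499815
(np.float64(325.26286352352395), np.float64(230.56202274068167))
```

View pics/w2.png

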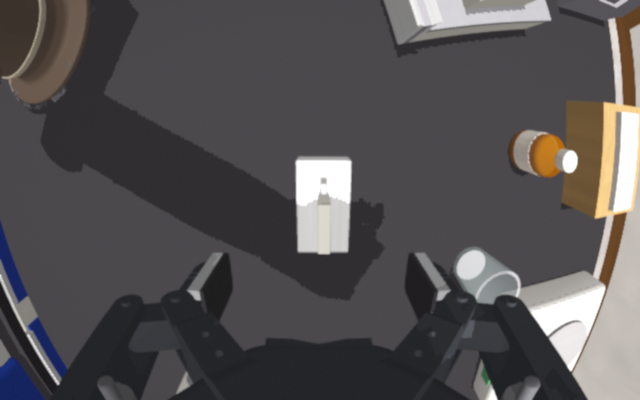

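The wrist view shows the block top at (297,157)–(350,157)–(348,251)–(299,251), with the holder's head top as a pale strip at about (318–330, 192–253).

```bash
python3 - <<'E'
from h import *
o,w=pickle.load(open("w2.pkl","rb"))
im=w["pixels"][140:270,280:370]
cv2.imwrite("pics/c3.png",cv2.resize(im,None,fx=4.5,fy=4.5,interpolation=cv2.INTER_CUBIC))
b=np.array([wplane(o,w,*p,.035) for p in((297,157),(350,157),(348,251),(299,251))]);print(b.round(4),b.mean(0))
h=np.array([wplane(o,w,*p,.103) for p in((318,192),(330,192),(330,253),(318,253))]);print(h.round(4),h.mean(0))
E
```

```text
[[ 0.4023 -0.2598  0.035 ]
 [ 0.4605 -0.2653  0.035 ]
 [ 0.4504 -0.3783  0.035 ]
 [ 0.3915 -0.3726  0.035 ]] [ 0.42617806 -0.318979    0.035     ]
[[ 0.4233 -0.2842  0.103 ]
 [ 0.4341 -0.2852  0.103 ]
 [ 0.429  -0.3458  0.103 ]
 [ 0.4175 -0.3446  0.103 ]] [ 0.42596836 -0.31494958  0.103     ]
```

View pics/c3.png

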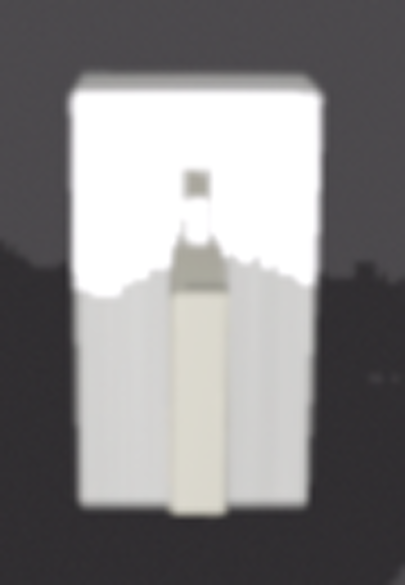

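Call:
{"method": "servo_tool", "body": {"deltas": [{"fingers": 0,"slide": [-0.44,0.06,0],"turn": 0},{"fingers": 0,"slide": [-0.44,0.07,0.5],"turn": 0},{"fingers": 0,"slide": [0,0,0.9],"turn": 0},{"fingers": 0,"slide": [0,0,0.9],"turn": 0},{"fingers": 0,"slide": [0,0,0.8],"turn": 0},{"fingers": 0,"slide": [0,0,0.6],"turn": 0},{"fingers": 0,"slide": [0,0,0.34],"turn": 0},{"fingers": 0,"slide": [0,0,0],"turn": 0},{"fingers": 0,"slide": [0,0,0],"turn": 0}], "grip_force": 50}}

```text
time: 4.55
ee_pos: [0.4265, -0.3219, 0.0708]
eef_rot: [3.141, 0.001, 1.476]
force: [0.4, 0.1, 0.6]
opening: 0.0855
grasp_force: 0.0
```

Call:
{"method": "servo_tool", "body": {"deltas": [{"fingers": 1,"slide": [0,0,0],"turn": 0},{"fingers": 1,"slide": [0,0,0],"turn": 0},{"fingers": 1,"slide": [0,0,0],"turn": 0},{"fingers": 1,"slide": [0,0,0],"turn": 0},{"fingers": 1,"slide": [0,0,0],"turn": 0},{"fingers": 1,"slide": [0,0,0],"turn": 0},{"fingers": 1,"slide": [0,0,0],"turn": 0},{"fingers": 1,"slide": [0,0,0],"turn": 0},{"fingers": 1,"slide": [0,0,0],"turn": 0},{"fingers": 1,"slide": [0,0,0],"turn": 0}]}}

```text
time: 5.55
ee_pos: [0.4261, -0.3217, 0.07]
eef_rot: [3.141, 0.0, 1.476]
force: [-1.2, 0.7, 5.6]
opening: 0.0112
grasp_force: 49.4
```

Call:
{"method": "servo_tool", "body": {"deltas": [{"fingers": 1,"slide": [0,0,-0.2],"turn": 0},{"fingers": 1,"slide": [0,0,-0.4],"turn": 0},{"fingers": 1,"slide": [0,0,-0.7],"turn": 0},{"fingers": 1,"slide": [0,0,-1],"turn": 0},{"fingers": 1,"slide": [0,0,-1],"turn": 0},{"fingers": 1,"slide": [0,0,-0.9],"turn": 0},{"fingers": 1,"slide": [0,0,-0.4],"turn": 0},{"fingers": 1,"slide": [0,0,0],"turn": 0},{"fingers": 1,"slide": [0,0,0],"turn": 0}]}}

```text
time: 6.45
ee_pos: [0.4259, -0.3215, 0.253]
eef_rot: [-3.141, -0.0, 1.476]
force: [0.8, -0.3, -1.5]
opening: 0.0112
grasp_force: 48.8
```

```bash
python3 - <<'E'
from h import *
from plant import manip
s=manip.capture("side");t=manip.capture("top")
o,w=grab("w3")
pickle.dump((o,{"side":s,"top":t}),open("s3.pkl","wb"))
print(wrist_T(o,w)[:3,3])
X=o["ee_pos"]
u,v=map(int,proj(s,X));a=cv2.resize(s["pixels"][v-40:v+40,u-40:u+40],(400,400),interpolation=cv2.INTER_CUBIC)
b=w["pixels"][60:400,150:490];b=cv2.resize(b,(400,400))
cv2.imwrite("pics/c4.png",np.hstack([a,b]));print(u,v)
E
```

```text
6.55 [ 0.42544968 -0.32116528  0.25193962] [-3.13920718e+00 -1.52169593e-03  1.47559116e+00] [ 0.22684893 -0.05815947 -0.44930053] 0.011342006500465384
[ 0.4324372 -0.2496469  0.3948084]
372 239
```

View pics/c4.png

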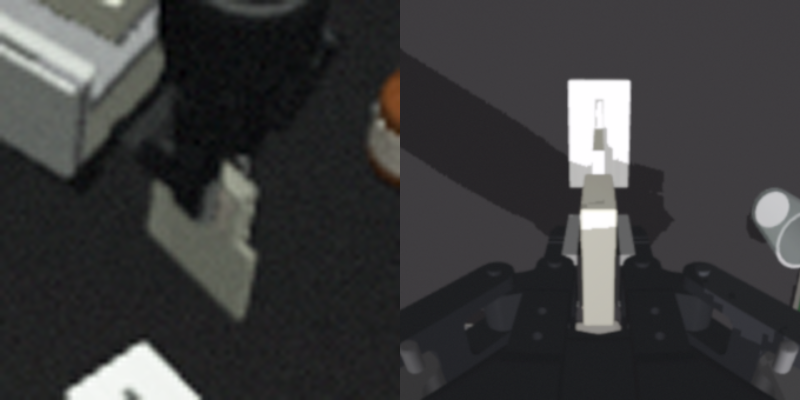

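The holder is gripped upright and free of the block. The side crop shows the tongue hanging below the fingers, and the wrist crop shows the head between the pads. Next I turn to the shelf yaw and stop 80 mm short along the slot line to look down into the left channel.

Call:
{"method": "servo_tool", "body": {"deltas": [{"fingers": 1,"slide": [0,0,0],"turn": -0.86},{"fingers": 1,"slide": [0,0,0],"turn": -0.86},{"fingers": 1,"slide": [0,0,0],"turn": -0.85},{"fingers": 1,"slide": [0.4,0.15,0],"turn": 0},{"fingers": 1,"slide": [0.8,0.3,0],"turn": 0},{"fingers": 1,"slide": [0.9,0.33,0],"turn": 0},{"fingers": 1,"slide": [0.9,0.33,0],"turn": 0},{"fingers": 1,"slide": [0.9,0.33,0],"turn": 0},{"fingers": 1,"slide": [0.9,0.33,0],"turn": 0},{"fingers": 1,"slide": [0.9,0.33,0],"turn": 0},{"fingers": 1,"slide": [0.9,0.33,0],"turn": 0},{"fingers": 1,"slide": [0.9,0.33,0],"turn": 0},{"fingers": 1,"slide": [0.9,0.33,0],"turn": 0},{"fingers": 1,"slide": [0.9,0.33,0],"turn": 0},{"fingers": 1,"slide": [0.6,0.2,0],"turn": 0},{"fingers": 1,"slide": [0.28,0.1,0],"turn": 0},{"fingers": 1,"slide": [0,0,0],"turn": 0},{"fingers": 1,"slide": [0,0,0],"turn": 0},{"fingers": 1,"slide": [0,0,0],"turn": 0}]}}

```text
time: 8.5
ee_pos: [0.5018, 0.1042, 0.2537]
eef_rot: [-3.141, 0.0, 1.743]
force: [0.4, -0.2, 0.2]
opening: 0.0116
grasp_force: 48.8
```

```bash
python3 - <<'E'
from h import *
o,w=pickle.load(open("w3.pkl","rb"))
R=Ro.from_euler("xyz",o["eef_rot"]).as_matrix()
for p in((319,234),(319,336)):print("head ends in tool",(R.T@(wplane(o,w,*p,o["ee_pos"][2]+.033)-o["ee_pos"])).round(4))
o,w=grab("w4")
print(wproj(o,w,[.4875,.1848,.093]))
u,v=map(int,wproj(o,w,[.4875,.1848,.093]));print(u,v)
x0,y0=max(u-100,0),max(v-75,0);print(x0,y0)
cv2.imwrite("pics/c5.png",cv2.resize(w["pixels"][y0:y0+150,x0:x0+200],(800,600),interpolation=cv2.INTER_CUBIC))
E
```

```text
head ends in tool [ 0.0269  0.     -0.033 ]
head ends in tool [-0.024   0.0001 -0.033 ]
8.5 [0.50181613 0.10420644 0.25368182] [-3.14134762e+00  2.65527784e-04  1.74306863e+00] [ 0.3912954  -0.21669155  0.21743642] 0.01161678470813637
(np.float64(318.336278210238), np.float64(103.27805838946674))
318 103
218 28
```

View pics/c5.png

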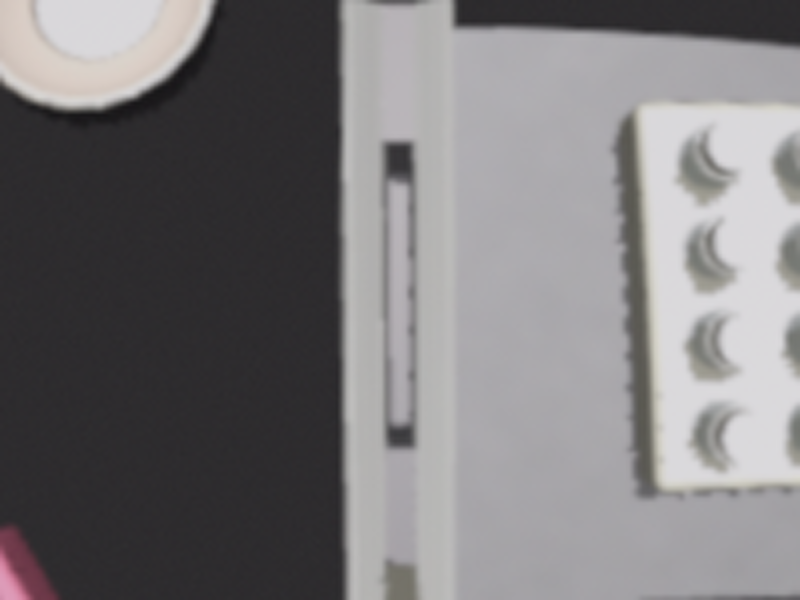

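The slot of the left channel is at crop cols 385–414, rows 143–447 (scale 4, origin 218,28). The spring seat is visible in it, and the vial rack is right beside it.

```bash
python3 - <<'E'
from h import *
o,w=pickle.load(open("w4.pkl","rb"))
R=Ro.from_euler("xyz",o["eef_rot"]).as_matrix()
g=lambda a,b,z:wplane(o,w,218+a/4,28+b/4,z)
for z in(.085,.093):
    p=[g(a,b,z) for a,b in((385,143),(414,143),(415,447),(387,447))]
    q=[g(399,143,z),g(401,447,z)]
    m=np.mean(p,0);y=q[0]-q[1]
    print(z,"w",np.linalg.norm(p[0]-p[1]),"len",np.linalg.norm(y),"ctr",m,"yaw",np.degrees(np.arctan2(-y[0],y[1])))
    print("tool delta",R.T@(m-o["ee_pos"]))
for r in(200,400):
    a,b=g(342 if r<300 else 344,r,.093),g(455,r,.093);print("lip-rail width",np.linalg.norm(a-b),((a+b)/2).round(4))
E
```

```text
0.085 w 0.007139810241094257 len 0.07691422475507818 ctr [0.48689504 0.18669739 0.085     ] yaw 10.201364131381972
tool delta [ 0.08387248 -0.00051817  0.16865969]
0.093 w 0.00695639824820078 len 0.0749384031620912 ctr [0.48695469 0.1864039  0.093     ] yaw 10.201364131382011
tool delta [ 0.08357099 -0.00051168  0.16065977]
lip-rail width 0.027130371014882367 [0.4826 0.2093 0.093 ]
lip-rail width 0.02697395755246159 [0.4912 0.1609 0.093 ]
```

Call:
{"method": "servo_tool", "body": {"deltas": [{"fingers": 1,"slide": [0.5,0,0],"turn": -0.05},{"fingers": 1,"slide": [0.8,-0.01,0],"turn": 0},{"fingers": 1,"slide": [0.55,0,0],"turn": 0},{"fingers": 1,"slide": [0.23,0,0.3],"turn": 0},{"fingers": 1,"slide": [0,0,0.7],"turn": 0},{"fingers": 1,"slide": [0,0,0.7],"turn": 0},{"fingers": 1,"slide": [0,0,0.4],"turn": 0},{"fingers": 1,"slide": [0,0,0.1],"turn": 0},{"fingers": 1,"slide": [0,0,0],"turn": 0},{"fingers": 1,"slide": [0,0,0],"turn": 0},{"fingers": 1,"slide": [0,0,0],"turn": 0}]}}

```text
time: 9.65
ee_pos: [0.4877, 0.187, 0.1668]
eef_rot: [3.14, -0.0, 1.75]
force: [-0.6, -0.2, -0.7]
opening: 0.0116
grasp_force: 48.7
```

```bash
python3 - <<'E'
from h import *
o,w=grab("w5")
R=Ro.from_euler("xyz",o["eef_rot"]).as_matrix()
print("mouth in tool",R.T@(np.array([.4868,.1866,.093])-o["ee_pos"]))
E
```

```text
9.65 [0.48765712 0.18698714 0.16683421] [ 3.13962761e+00 -3.40395045e-04  1.74952367e+00] [-0.58885238 -0.17109802 -0.73502445] 0.011575399472060008
mouth in tool [-0.00025373 -0.00105738  0.0738322 ]
```

Call:
{"method": "servo_tool", "body": {"deltas": [{"fingers": 1,"slide": [-0.02,-0.02,0],"turn": 0},{"fingers": 1,"slide": [0,0,0.15],"turn": 0},{"fingers": 1,"slide": [0,0,0.2],"turn": 0},{"fingers": 1,"slide": [0,0,0.2],"turn": 0},{"fingers": 1,"slide": [0,0,0.1],"turn": 0},{"fingers": 1,"slide": [0,0,0],"turn": 0},{"fingers": 1,"slide": [0,0,0],"turn": 0}]}}

```text
time: 10.4
ee_pos: [0.4862, 0.1861, 0.1396]
eef_rot: [-3.141, 0.0, 1.75]
force: [-0.4, 0.5, -1.5]
opening: 0.0112
grasp_force: 48.7
```

Call:
{"method": "servo_tool", "body": {"deltas": [{"fingers": 1,"slide": [0,0,0.1],"turn": 0},{"fingers": 1,"slide": [0,0,0.1],"turn": 0},{"fingers": 1,"slide": [0,0,0],"turn": 0},{"fingers": 1,"slide": [0,0,0],"turn": 0}]}}

```text
time: 10.8
ee_pos: [0.4862, 0.186, 0.1316]
eef_rot: [-3.141, 0.0, 1.75]
force: [0.4, 0.4, -1.6]
opening: 0.0115
grasp_force: 48.7
```

No side force with the foot 13 mm below the flare, so I go on to the seat.

Call:
{"method": "servo_tool", "body": {"deltas": [{"fingers": 1,"slide": [0,0,0.15],"turn": 0},{"fingers": 1,"slide": [0,0,0.15],"turn": 0},{"fingers": 1,"slide": [0,0,0.1],"turn": 0},{"fingers": 1,"slide": [0,0,0],"turn": 0},{"fingers": 1,"slide": [0,0,0],"turn": 0}]}}

```text
time: 11.3
ee_pos: [0.4862, 0.186, 0.1155]
eef_rot: [-3.141, 0.0, 1.75]
force: [-0.2, -0.2, -0.6]
opening: 0.0114
grasp_force: 48.7
```

Call:
{"method": "servo_tool", "body": {"deltas": [{"fingers": 1,"slide": [0,0,0.1],"turn": 0},{"fingers": 1,"slide": [0,0,0.1],"turn": 0},{"fingers": 1,"slide": [0,0,0],"turn": 0},{"fingers": 1,"slide": [0,0,0],"turn": 0}]}}

```text
time: 11.7
ee_pos: [0.4867, 0.1862, 0.1081]
eef_rot: [3.141, -0.0, 1.75]
force: [-0.0, -0.1, 3.3]
opening: 0.0117
grasp_force: 49.3
```

Call:
{"method": "servo_tool", "body": {"deltas": [{"fingers": 1,"slide": [0,0,0.06],"turn": 0},{"fingers": 1,"slide": [0,0,0.06],"turn": 0},{"fingers": 1,"slide": [0,0,0],"turn": 0},{"fingers": 1,"slide": [0,0,0],"turn": 0}]}}

```text
time: 12.1
ee_pos: [0.4867, 0.1862, 0.1032]
eef_rot: [3.141, -0.0, 1.75]
force: [-0.0, -0.2, 5.4]
opening: 0.0114
grasp_force: 49.7
```

Call:
{"method": "servo_tool", "body": {"deltas": [{"fingers": 1,"slide": [0,0,0.03],"turn": 0},{"fingers": 1,"slide": [0,0,0.02],"turn": 0},{"fingers": 1,"slide": [0,0,0],"turn": 0},{"fingers": 1,"slide": [0,0,0],"turn": 0}]}}

```text
time: 12.5
ee_pos: [0.4867, 0.1862, 0.1014]
eef_rot: [3.14, -0.0, 1.75]
force: [0.4, 0.7, 5.5]
opening: 0.0113
grasp_force: 49.9
```

Call:
{"method": "servo_tool", "body": {"deltas": [{"fingers": 1,"slide": [0,0,0.02],"turn": 0},{"fingers": 1,"slide": [0,0,0.02],"turn": 0},{"fingers": 1,"slide": [0,0,0],"turn": 0},{"fingers": 1,"slide": [0,0,0],"turn": 0}]}}

```text
time: 12.9
ee_pos: [0.4867, 0.1862, 0.1]
eef_rot: [3.14, -0.0, 1.75]
force: [-0.4, 0.5, 7.5]
opening: 0.0115
grasp_force: 50.0
```

Call:
{"method": "servo_tool", "body": {"deltas": [{"fingers": 1,"slide": [0,0,0.02],"turn": 0},{"fingers": 1,"slide": [0,0,0],"turn": 0},{"fingers": 1,"slide": [0,0,0],"turn": 0}]}}

```text
time: 13.2
ee_pos: [0.4868, 0.1863, 0.0999]
eef_rot: [3.14, -0.0, 1.75]
force: [-2.9, -0.5, 12.2]
opening: 0.0113
grasp_force: 50.7
```

The descent stalls at z = 0.0999 (0.100 predicted) and the force jumps past the spring's 8 N, so it is on the stop. One last look before handing in.

```bash
python3 - <<'E'
from h import *
from plant import manip
s=manip.capture("side");t=manip.capture("top")
a=cv2.resize(s["pixels"][110:230,220:400],(600,400),interpolation=cv2.INTER_CUBIC)
cv2.imwrite("pics/c6.png",a)
o=manip.observe();print(o["ee_pos"],o["force"],o["grasp_force"],o["opening"])
E
```

```text
[0.48678041 0.18624877 0.09993218] [-1.76138464 -1.21327556 12.66931487] 50.72333872318268 0.011194034962797613
```

View pics/c6.png

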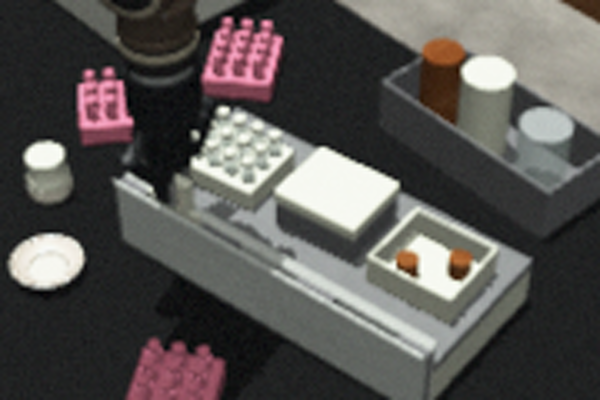

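The holder's head stands at the left channel (crop ≈180,190) with its tongue fully in, in front of the undisturbed vial rack. Force holds at 12.7 N.

```bash
python3 -c "
from plant import manip
print(manip.job_done())"
```

```text
the job is handed in; nothing more can be done
None
```

The label holder is fully home in the left channel, in front of the vial rack; I handed the job in at about 13 s with it still gripped and pressed onto the stop at about 12.7 N, and no verdict came back.

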